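# Show which tooth the crown is for

### The job

Show the trainee where the new crown goes. With the fingers, push the magnifier head aside until no part of it hangs over the cast with the blue stump; then point at the single crown in its box, and after that at the blue stump it will sit on, each time holding the fingertips still straight above it, one to two centimetres away, for a good two seconds. Touch nothing but the magnifier, pick nothing up, and finish still pointing at the stump.

Things in the scene. Friction and masses are not known exactly. Their poses are not given: they have to be found in the camera images.
- cast: The working cast: a horseshoe of 14 teeth on a tan plaster base, 71 mm from front to heel (38 mm ahead of the origin to 33 mm behind it), 66 mm wide, 35 mm high to the front teeth; loose, 140 g. Thirteen teeth are ivory; the left first molar is ground to a small blue-coated stump. Origin: under the base, x to the heel (front teeth at -x), z up. It may be turned any way. Do not touch it.
- stump (a point): Centre of the flat top of the blue stump (tapered, 10 mm wide at the foot, 6 mm at the top), 32 mm above the work surface; the teeth beside it, about 10 mm away centre to centre, are 2 mm higher. z up.
- crown_box: Open green plastic box, 50 x 50 x 18 mm, filled with black foam in which ONE ivory crown sits, in the middle; loose, 60 g. Origin: centre of the underside, z up. Do not touch it.
- crown (a point): Top centre of the single ivory crown (11 mm wide), 21 mm above the work surface, 2 mm above the rim of its box. z up.
- lens (a joint): Swing of the magnifier arm about its upright post, rad: grows as the arm swings clockwise seen from above (which takes the head away from the robot), range -1.0 to 0.95. It starts near 0 with the head over the cast. It stays where it is left; stiff with about 0.25 N m of friction (roughly 1 N at the head).
- lens_centre (a point): Centre of the magnifier head: a white ring with a clear lens, 150 mm outside diameter, 26 mm thick, its underside at 240 mm and its top at 266 mm above the work surface. The head swings level on a circle of 300 mm radius round the post; a flat bar (22 mm wide, 12 mm thick) joins them at the same height.
- lens_pivot (a point): On the axis of the magnifier's post, at the height of the head's middle (253 mm). The post stands on a heavy white disc of 160 mm diameter that does not move; its hub, top at 278 mm, is 36 mm wide.
- bridge_box: Same green box as the crown's (50 x 50 x 18 mm) but holding a bridge of three joined ivory teeth. Bystander; origin under its centre.
- opposing_cast: Off-white plaster cast of the other jaw, 71 x 66 x 35 mm, all 14 teeth whole, no stump. Bystander; origin under its base.
- tweezers: Steel tweezers lying flat, 150 mm long, 7 mm high. Bystander; origin under its middle.
- curing_light: White and black curing-light handpiece lying down, 205 mm long, 28 mm high. Bystander; origin near its middle.
- dispensing_gun: Blue cartridge gun lying on its side, 300 mm long, 23 mm high. Bystander; origin at the middle of its barrel.
- pump_bottle: Blue disinfectant bottle with white pump, 72 mm wide, 200 mm tall. Bystander; origin under its centre.
- tub: White tub with lid, 84 mm wide, 85 mm tall. Bystander; origin under its centre.
- brush_box: Clear box of blue micro-brushes, 75 x 100 mm, 80 mm tall. Bystander; origin under its centre.
Not all that is in view belongs to the job. What is shaped like the crown_box but purple or turquoise is not meant.

How it is judged:
On the way, in this order (a step that is already met when the one before it is completed fails the run):
1. the magnifier head has been pushed clear of the cast (centres more than 105 mm apart, seen from above) (horizontal distance between lens_centre and cast above 0.105 m), for 0.2 s.
2. the fingers point down at the crown: grasp point within 10 mm of it sideways and 15 to 58 mm above it, for 1.5 s (horizontal distance between the grasp point and crown below 0.01 m and z of the grasp point in the frame of crown between 0.015 and 0.058 m and horizontal distance between lens_centre and cast above 0.105 m), for 1.5 s.
3. the fingers point down at the blue stump: grasp point within 6 mm of it sideways and 15 to 58 mm above it, for 1.5 s (horizontal distance between the grasp point and stump below 0.006 m and z of the grasp point in the frame of stump between 0.015 and 0.058 m and horizontal distance between lens_centre and cast above 0.105 m), for 1.5 s.
At the end, for the whole second after the job is handed in: The grasp point (about 19 mm behind the fingertips) is still straight above the stump, within 6 mm sideways and 15 to 58 mm above its top; the magnifier head is at rest with its centre more than 105 mm from the cast's, seen from above; cast and crown box have not moved 4 mm (all of step 3 and velocity of joint lens between -0.05 and 0.05 rad/s and distance of each of cast, crown_box from where it was at the start of the episode below 0.004 m); the robot touches nothing.
It fails at once if the robot touches the cast (contact force between any of the fingers, the arm and cast above 0.2 N).
It fails at once if the robot touches the crown box or the crown (contact force between any of the fingers, the arm and crown_box above 0.2 N).
It fails at once if the cast or the crown box is moved or lifted (distance of any of cast, crown_box from where it was at the start of the episode above 0.004 m).
It fails at once if a bystander is touched (contact force between any of the fingers, the arm and bridge_box above 0.3 N or contact force between any of the fingers, the arm and opposing_cast above 0.3 N or contact force between any of the fingers, the arm and tweezers above 0.3 N or contact force between any of the fingers, the arm and curing_light above 0.3 N or contact force between any of the fingers, the arm and dispensing_gun above 0.3 N or contact force between any of the fingers, the arm and pump_bottle above 0.3 N or contact force between any of the fingers, the arm and tub above 0.3 N or contact force between any of the fingers, the arm and brush_box above 0.3 N).
It fails at once if a bystander is moved, knocked or picked up (distance of any of bridge_box, opposing_cast, tweezers, curing_light, dispensing_gun, pump_bottle, tub, brush_box from where it was at the start of the episode above 0.008 m).
It also fails if it takes over 58 s, if anything falls off the work surface, if the arm or the gripper's body presses on something with over 40 N, if the wrist force passes 120 N, or if a joint passes its speed limit or range.

### The arm

A 6-joint arm with a two-finger parallel gripper is mounted at the origin on the work surface. World frame = base frame: x ahead of the robot, y to its left, z up, the work surface at z = 0. Lengths are in m, angles in rad, forces in N, time in s.
With the tool pointing down it reaches from about 0.225 to 0.725 m from the base axis. Payload 3.1 kg.
Tool frame: the origin (TCP) lies midway between the tips of the shut fingers; the grasp point (between the pads) lies 19 mm behind it; y points along the fingers, z is the direction in which the jaws open and shut, and the axes are right-handed (so a half turn about y gives the same grasp; the last joint's range is limited). The gripper opens to 85 mm and grips with 20 to 120 N. Pads are 22 mm wide; open, the fingers measure 114 mm over their backs; the gripper's body (76 mm by 85 mm) begins 54 mm behind the grasp point. The pads swing forward as they close: fully open they stand 13 mm farther back than shut.
Start: joints at [1.044, 0.048, 0.099, 1.622, 0, 1.443], TCP at [0.204, 0.484, 0.231] pointing down, gripper open.
Joint ranges: [-2.91, 2.91], [-0.99, 1.94], [-1.21, 1.42], [-2.12, 2.29], [-1.49, 1.47], [-3.14, 3.14]. Speed limits (rad/s): [2.79, 2.79, 3.14, 3.14, 3.14, 3.14].

### API

Orientations are given as a unit quaternion [w, x, y, z].
In Python, from bench import status, get_image, ticket gives the robot as it stands.
- The arm moves only by the tool drive_tool, never from a script. Its argument "motion" is a list that holds one entry, the list of rows, each a list of 4 numbers: the shift along the tool's x, y, z in m, then the turn about the tool's y in degrees. A call has 1 to 12 rows; each row shifts and turns the pose as measured when the row begins, along the tool's axes as they then stand; what a row does not reach is not made up. A row lasts 1/8 s, in which the tool goes at most 62.5 mm and 10.7 degrees, less where a joint would pass 70% of its speed; a pose out of reach is approached as far as the arm can. A call is refused whole if a number of a shift passes 0.0625 or a number of a turn 10.7, either way. A call with a gripper value outside its range is refused whole. "fingers" is the opening in per cent of the stroke, from 0 (shut) to 100 (fully open), set as the call begins (left out, the last holds). The fingers move at their own pace and stop on an object; the grip force is fixed at half the most. Time passes only in rows, so rows that do not move let the fingers close. It gives the time, the measured TCP pose, the force and the opening at its end, in the units of the state.
- status.observe(): the state, without advancing time (a new reading comes with each control period).
- get_image(name): name is "scene" or "top" or "wrist"; returns a dict with "img" (400x640x3 uint8, red, green, blue), "intrinsics" (3x3 intrinsics, pixels), "rvec" (rotation vector, rad) and "tvec" (3), from world to camera coordinates, as OpenCV has them; the wrist camera has in their place "tool_from_camera" (4x4, takes a point from camera to tool coordinates, whose origin is the TCP and whose axes are the tool frame's). Camera axes: x right, y down, z forward; pixel columns grow to the right and rows downward; lengths in m; the calibration is good to about 2 mm. A picture is of the moment at which its call begins: read the wrist's pose just before it. There is no depth.
- ticket.hand_in(): hands the job in, once; it reports no verdict.
The state is a dict: "clock": time; "qpos": joint angles; "qd": joint speeds; "effort": joint torques, N m; "ee_pos": TCP position; "orientation": TCP orientation; "contact_force": force on the tool from outside, world axes, zero at the start; "moment": the same for the moment, N m; "grip_width": finger opening in m.
Only numpy, scipy, OpenCV 4.12 (cv2) and the standard library are available. Lean on these libraries where they do the work, as an engineer would, in place of code of your own. Each camera call takes 0.05 s, during which the arm holds its last target.

## Working session

There is one attempt and no reset: what is moved stays moved. The work goes in short steps, Python scripts to look and compute and a tool call to move; the robot and the scene stay as the last step left them, time stands still between calls to the robot, and variables do not carry over. Pictures are saved under pics/ and viewed, and the job is handed in when it is done.

Besides the shell and the picture viewer there is one more tool, called after "Call:" by a JSON object that holds its "op" and its "data", one argument or row to a line. drive_tool: Moves the arm, as the interface text tells. Its arguments: {"type":"object","properties":{"motion":{"type":"array","items":{"type":"array","items":{"type":"array","items":{"type":"number"}}}},"fingers":{"type":"number"}},"required":["motion"]}

```bash
mkdir -p pics; ls; cat > h.py <<'E'
import numpy as np, cv2, pickle
from bench import status, get_image, ticket
def grab(n,save):
    s=status.observe(); d=get_image(n); d['state']=s
    pickle.dump(d,open(f'pics/{save}.pkl','wb')); cv2.imwrite(f'pics/{save}.png',d['img'][:,:,::-1]); return d
def load(s): return pickle.load(open(f'pics/{s}.pkl','rb'))
def cam(d):
    """returns K, R(cam->world), C"""
    K=np.array(d['intrinsics'])
    if 'rvec' in d and d['rvec'] is not None:
        R=cv2.Rodrigues(np.array(d['rvec'],float))[0]; t=np.array(d['tvec'],float).ravel()
        return K,R.T,-R.T@t
    from scipy.spatial.transform import Rotation as Ro
    s=d['state'];q=s['orientation'];Rt=Ro.from_quat([q[1],q[2],q[3],q[0]]).as_matrix()
    T=np.array(d['tool_from_camera']); return K,Rt@T[:3,:3],np.array(s['ee_pos'])+Rt@T[:3,3]
def px2w(d,uv,z):
    K,R,C=cam(d); r=R@np.linalg.solve(K,np.array([uv[0],uv[1],1.])); return C+r*(z-C[2])/r[2]
def w2px(d,p):
    K,R,C=cam(d); c=K@(R.T@(np.array(p)-C)); return c[:2]/c[2]
def crop(d,x0,y0,x1,y1,k,save):
    cv2.imwrite(f'pics/{save}.png',cv2.resize(d['img'][y0:y1,x0:x1,::-1],None,fx=k,fy=k,interpolation=cv2.INTER_CUBIC))
E
python3 - <<'E'
from h import *
np.set_printoptions(precision=4,suppress=True)
for n in ['scene','top','wrist']:
    d=grab(n,n+'0'); K,R,C=cam(d); print(n,K.tolist(),R.tolist(),C)
print(d['state'])
from scipy.spatial.transform import Rotation as Ro
q=d['state']['orientation'];print(Ro.from_quat([q[1],q[2],q[3],q[0]]).as_matrix())
E
```

```text
pics
scene [[422.8486989933588, 0.0, 321.57286170863006], [0.0, 422.8486989933588, 198.78515721145803], [0.0, 0.0, 1.0]] [[-0.22291749621328105, 0.7791644255394491, -0.5858417771512905], [0.974778658392308, 0.18475442498728567, -0.12518933497111281], [0.010693784404683493, -0.5989729546660666, -0.8006978472268477]] [1.2469 0.1171 1.0723]
top [[376.93076223374544, 0.0, 317.3506500118343], [0.0, 376.93076223374544, 203.8603252568212], [0.0, 0.0, 1.0]] [[0.01278759814404562, -0.9796970972503112, 0.20007517330498759], [-0.9999182240664704, -0.012559022233602501, 0.002411667533442019], [0.00015004486788325333, -0.20008965140618917, -0.9797775813350127]] [ 0.3344 -0.0228  1.1818]
wrist [[342.8390318115192, 0.0, 317.17343415316566], [0.0, 342.8390318115192, 200.4840891809111], [0.0, 0.0, 1.0]] [[0.388476026136172, 0.8817956275717044, 0.2674375596524769], [0.9214563232165717, -0.3710763661736079, -0.11498075870156811], [-0.002149772463741366, 0.29109929862989103, -0.9566904289348461]] [0.1357 0.5117 0.3718]
{'clock': 0.1, 'qpos': array([ 1.0442,  0.0487,  0.0977,  1.622 , -0.    ,  1.443 ]), 'qd': array([-0.0005, -0.002 ,  0.0047, -0.0009, -0.0017,  0.0006]), 'effort': array([  0.0027, -33.9851,  32.0936,   0.0158,  -0.0001,  -0.    ]), 'ee_pos': array([0.2036, 0.4833, 0.2302]), 'orientation': array([-0.6924,  0.6938, -0.1403,  0.1398]), 'contact_force': array([0.7732, 0.1312, 0.7465]), 'moment': array([-0.0064,  0.0036,  0.0412]), 'grip_width': 0.08542002539949478}
[[ 0.9215 -0.0011  0.3884]
 [-0.3884 -0.0019  0.9215]
 [-0.0003 -1.     -0.0021]]
```

View pics/scene0.png

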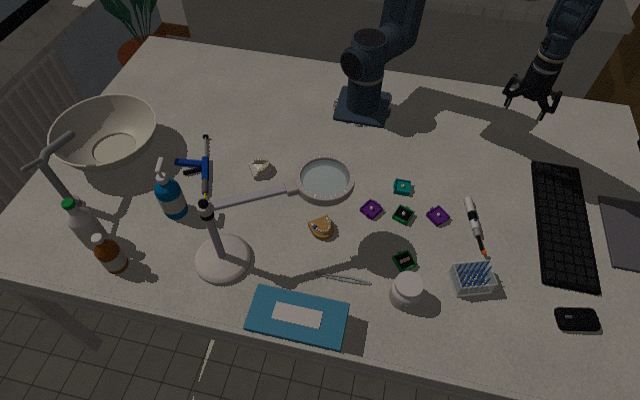

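View pics/top0.png

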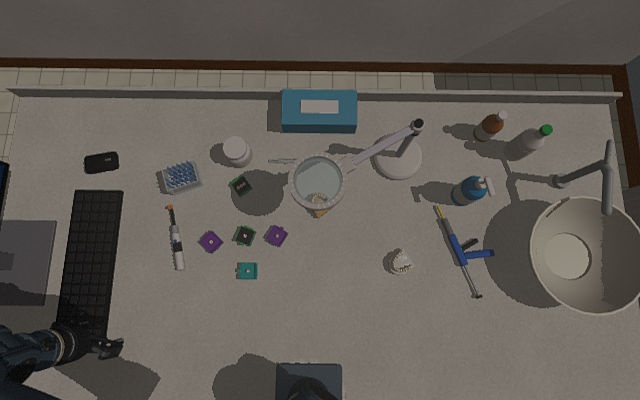

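View pics/wrist0.png

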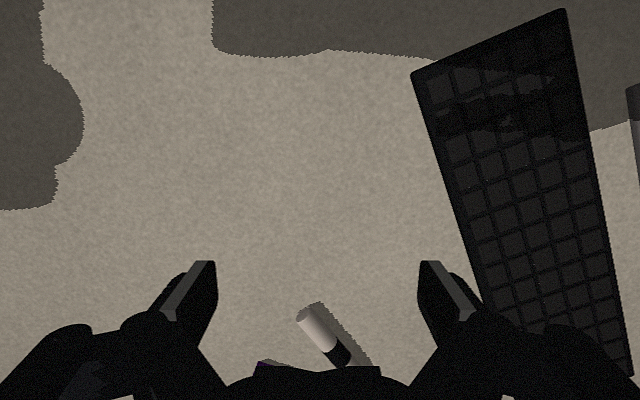

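```bash
python3 - <<'E'
from h import *
s=load('scene0');t=load('top0')
a=cv2.resize(s['img'][165:285,285:445],None,fx=5,fy=5,interpolation=cv2.INTER_CUBIC)
cv2.imwrite('pics/sc.png',a[:,:,::-1])
b=cv2.resize(t['img'][150:290,190:350],None,fx=4.2,fy=4.2,interpolation=cv2.INTER_CUBIC)
cv2.imwrite('pics/tc.png',b[:,:,::-1])
E
```

```text
(no output)
```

View pics/sc.png

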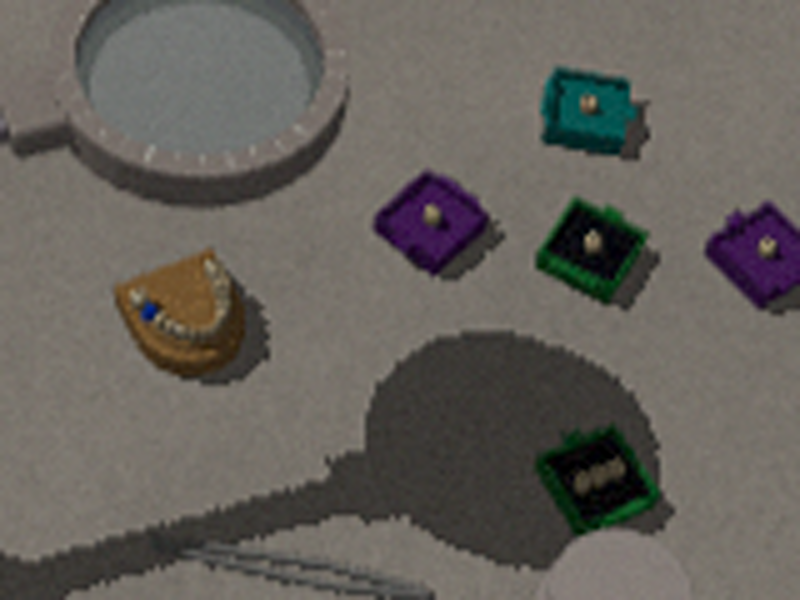

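View pics/tc.png

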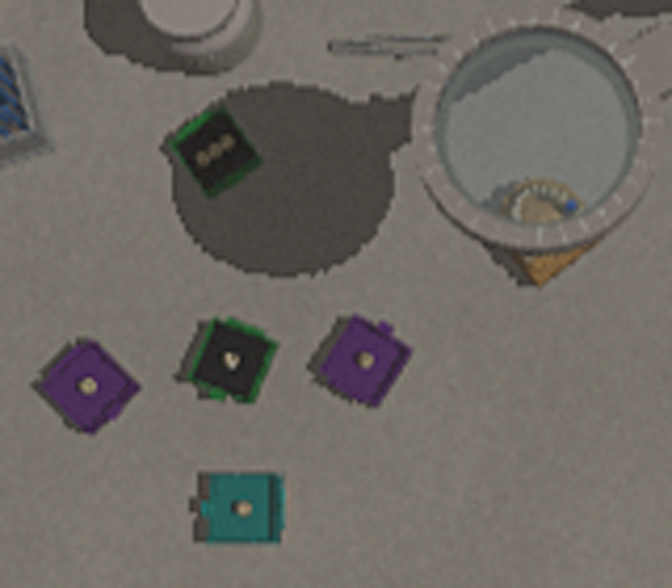

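```bash
python3 - <<'E'
from h import *
np.set_printoptions(precision=4,suppress=True)
s=load('scene0');t=load('top0')
g=lambda d,c,k,o:(o[0]+(c[0]+.5)/k-.5,o[1]+(c[1]+.5)/k-.5)
S=lambda c:g(s,c,5,(285,165)); T=lambda c:g(t,c,4.2,(190,150))
# centroids by color
def blob(d,roi,f,z):
    x0,y0,x1,y1=roi; hsv=cv2.cvtColor(d['img'],cv2.COLOR_RGB2HSV)[y0:y1,x0:x1].astype(int)
    m=f(hsv); ys,xs=np.nonzero(m); c=(xs.mean()+x0,ys.mean()+y0); print(len(xs),c,px2w(d,c,z))
blue=lambda h:(abs(h[...,0]-115)<12)&(h[...,1]>150)
blob(s,(305,215,330,240),blue,.029); blob(t,(310,190,335,210),blue,.029)
print('crown S',px2w(s,S((593,241)),.019),'T',px2w(t,T((232,360)),.019))
ivory=lambda h:(h[...,2]>95)&(h[...,1]<110)
blob(s,(398,206,410,219),ivory,.017); blob(t,(240,231,250,241),ivory,.017)
print('stump',px2w(s,S((148,311)),.03),px2w(t,T((570,205)),.03))
print('bridge',px2w(s,S((600,474)),.018),px2w(t,T((216,151)),.018))
print('purple',px2w(s,S((432,214)),.018),px2w(t,T((366,360)),.018))
print('lens T',px2w(t,T((540,132)),.266),'S',px2w(s,(326,178),.266))
print('hub T',px2w(t,(417.5,125),.278),'S',px2w(s,(205.5,207),.278))
print('post base T',px2w(t,(397,155),.015),'S',px2w(s,(223,259),.015))
print('tub S',px2w(s,(407,287),.085),'T',px2w(t,(236,148),.085))
print('bottle S',px2w(s,(160,165),.2),'T',px2w(t,(483,187),.2))
print('cast corners S',[px2w(s,S(c),.02)[:2] for c in [(115,290),(212,250),(195,370),(243,335)]])
print('brush', px2w(s,(472,278),.08),px2w(t,(180,177),.08))
print('curing', px2w(s,(474,225),.015),px2w(t,(176,240),.015))
print('tweez', px2w(s,(320,272),.0),px2w(s,(370,284),.0),px2w(t,(268,161),0),px2w(t,(318,160),0))
print('ocast', px2w(s,(259,168),.02),px2w(t,(402,261),.02))
E
```

```text
7 (np.float64(314.2857142857143), np.float64(227.0)) [ 0.5893 -0.0437  0.029 ]
0 (np.float64(nan), np.float64(nan)) [nan nan nan]
crown S [0.4708 0.2061 0.019 ] T [0.4695 0.2032 0.019 ]
14 (np.float64(404.2857142857143), np.float64(209.78571428571428)) [0.4573 0.2083 0.017 ]
8 (np.float64(244.875), np.float64(235.5)) [0.4692 0.2035 0.017 ]
stump [ 0.5893 -0.044   0.03  ] [ 0.5872 -0.0447  0.03  ]
bridge [0.6295 0.2276 0.018 ] [0.6283 0.2236 0.018 ]
purple [0.4727 0.1074 0.018 ] [0.4709 0.1045 0.018 ]
lens T [ 0.5799 -0.0219  0.266 ] S [ 0.5918 -0.0126  0.266 ]
hub T [ 0.728 -0.274  0.278] S [ 0.7505 -0.262   0.278 ]
post base T [ 0.7378 -0.2764  0.015 ] S [ 0.7436 -0.2709  0.015 ]
tub S [0.7462 0.2351 0.085 ] T [0.7297 0.2312 0.085 ]
bottle S [ 0.5982 -0.4734  0.2   ] T [ 0.5867 -0.4643  0.2   ]
cast corners S [array([ 0.573 , -0.0682]), array([ 0.5314, -0.0181]), array([ 0.6163, -0.0095]), array([0.5865, 0.0127])]
brush [0.6802 0.3968 0.08  ] [0.637  0.3967 0.08  ]
curing [0.4635 0.4184 0.015 ] [0.4527 0.4166 0.015 ]
tweez [0.7132 0.0024 0.    ] [0.7174 0.1447 0.    ] [0.7169 0.1436 0.    ] [ 0.7225 -0.0202  0.    ]
ocast [ 0.4014 -0.2752  0.02  ] [ 0.397  -0.2805  0.02  ]<stdin>:9: RuntimeWarning: Mean of empty slice.
  ret = ret.dtype.type(ret / rcount)
```

The candidates, by scene pixel:
- **Green boxes:** the one at (404,213) holds one crown, so it is the crown_box. The one at (405,260) holds three joined teeth, so it is the bridge.
- **Purple boxes at (371,208) and (438,214), and the turquoise box at (403,186):** wrong colour.
- **Tan cast with the blue stump:** at (315,227). The white cast at (259,168) is the opposing one.

The enlarged crops confirm this. The lens head is over the cast, at about (0.585,-0.018), so I'll push it away from the robot. First I approach with the fingers shut.

Call:
{"op": "drive_tool", "data": {
  "motion": [
    [[0.015, 0, -0.013, 0], [0.03, 0, -0.027, 0], [0.03, 0, -0.027, 0], [0.03, 0, -0.027, 0], [0.03, 0, -0.027, 0], [0.03, 0, -0.027, 0], [0.03, 0, -0.027, 0], [0.03, 0, -0.027, 0], [0.03, 0, -0.027, 0], [0.03, 0, -0.027, 0], [0.03, 0, -0.027, 0], [0.015, 0, -0.013, 0]]
  ],
  "fingers": 0
}}

```text
clock: 1.65
ee_pos: [0.3951, 0.0593, 0.2295]
orientation: [-0.689, 0.696, -0.14, 0.142]
contact_force: [-0.4, 0.7, 0.0]
grip_width: -0.0002
```

Call:
{"op": "drive_tool", "data": {
  "motion": [
    [[0.025, 0, -0.022, 0], [0.025, 0, -0.022, 0], [0.025, 0, -0.022, 0], [0.025, 0, -0.022, 0], [0.025, 0, -0.02, 0], [0, 0, 0, 0]]
  ]
}}

```text
clock: 2.4
ee_pos: [0.4645, -0.1, 0.2299]
orientation: [-0.688, 0.697, -0.144, 0.143]
contact_force: [-0.9, 0.8, 0.2]
grip_width: -0.0
```

```bash
python3 - <<'E'
from h import *
d=grab('wrist','wrist1'); grab('top','top1'); s=d['state']
np.set_printoptions(precision=4,suppress=True)
print(s['ee_pos'],s['qpos'],s['qd'],s['clock'])
E
```

```text
[ 0.4645 -0.1     0.2299] [-0.3453 -0.0817 -0.0316  1.6198 -0.0121  0.0631] [ 0.0033 -0.0288 -0.0218  0.0325  0.017  -0.0051] 2.4
```

View pics/wrist1.png

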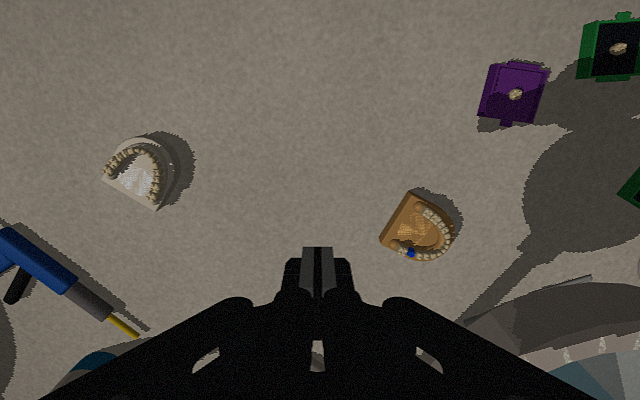

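View pics/top1.png

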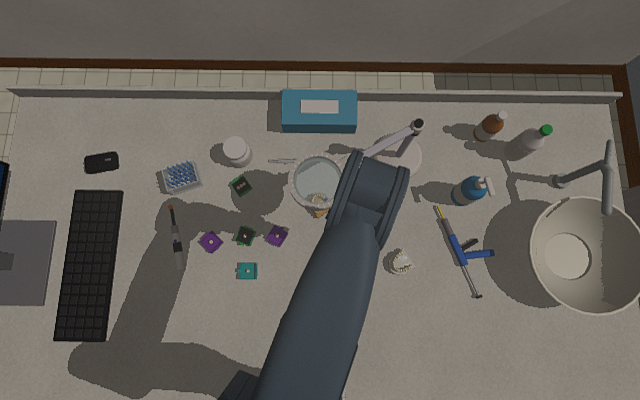

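```bash
python3 - <<'E'
from h import *
from scipy.spatial.transform import Rotation as Ro
np.set_printoptions(precision=4,suppress=True)
w=load('wrist1')
print('stump w',px2w(w,(411,253),.030),'crown w',px2w(w,(619,48),.019))
print('cast heel corners',px2w(w,(411,190),.02),px2w(w,(380,238),.02),'front',px2w(w,(440,258),.02))
q=w['state']['orientation'];R=Ro.from_quat([q[1],q[2],q[3],q[0]]).as_matrix()
P=np.array([.738,-.272]);H0=np.array([.585,-.018])-P; a0=np.arctan2(H0[1],H0[0]);print(a0)
def tcp(th,lag=.09):
    a=a0-th; return P+.3*np.array([np.cos(a),np.sin(a)])-lag*np.array([np.sin(a),-np.cos(a)])
p=w['state']['ee_pos'][:2]
for th in np.arange(0,.61,.06):
    n=tcp(th); d=R.T@np.array([*(n-p),0]); print(round(th,2),n,d, 'head',tcp(th,0)); p=n
E
```

```text
stump w [ 0.5867 -0.0448  0.03  ] crown w [0.4689 0.2029 0.019 ]
cast heel corners [ 0.5228 -0.0204  0.02  ] [ 0.5616 -0.0696  0.02  ] front [ 0.6109 -0.0162  0.02  ]
2.112950932322513
0.0 [ 0.5061 -0.0615] [ 0.0229 -0.0006  0.0519] head [ 0.5832 -0.015 ]
0.06 [ 0.5192 -0.0479] [ 0.0066 -0.0002  0.0176] head [ 0.5989 -0.0062]
0.12 [ 0.533  -0.0352] [ 0.0076 -0.0002  0.0172] head [0.6151 0.0017]
0.18 [ 0.5476 -0.0233] [ 0.0087 -0.0002  0.0167] head [0.6317 0.0085]
0.24 [ 0.5628 -0.0124] [ 0.0096 -0.0002  0.0161] head [0.6487 0.0144]
0.3 [ 0.5787 -0.0023] [ 0.0106 -0.0002  0.0155] head [0.6661 0.0192]
0.36 [0.5951 0.0067] [ 0.0115 -0.0002  0.0149] head [0.6837 0.023 ]
0.42 [0.6121 0.0148] [ 0.0124 -0.0001  0.0141] head [0.7014 0.0258]
0.48 [0.6295 0.0218] [ 0.0132 -0.0001  0.0134] head [0.7194 0.0274]
0.54 [0.6474 0.0278] [ 0.014  -0.0001  0.0126] head [0.7374 0.028 ]
0.6 [0.6655 0.0327] [ 0.0147 -0.0001  0.0117] head [0.7553 0.0275]
```

Call:
{"op": "drive_tool", "data": {
  "motion": [
    [[0.008, 0, 0.017, 0], [0.008, 0, 0.017, 0], [0.007, 0, 0.017, 0], [0.007, 0, 0.0175, 0], [0.0075, 0, 0.017, 0], [0.0085, 0, 0.0165, 0]]
  ]
}}

```text
clock: 3.25
ee_pos: [0.55, -0.015, 0.2295]
orientation: [-0.688, 0.697, -0.142, 0.141]
contact_force: [-0.5, 0.2, 0.2]
grip_width: 0.0
```

```bash
python3 - <<'E'
from h import *
d=grab('scene','scene2'); s=d['state']
np.set_printoptions(precision=4,suppress=True)
print(s['ee_pos'],s['qpos'],s['contact_force'],s['clock'])
E
```

```text
[ 0.55   -0.015   0.2295] [-0.1421  0.1172  0.1691  1.6246 -0.0123  0.2605] [-0.5141  0.1805  0.2153] 3.25
```

View pics/scene2.png

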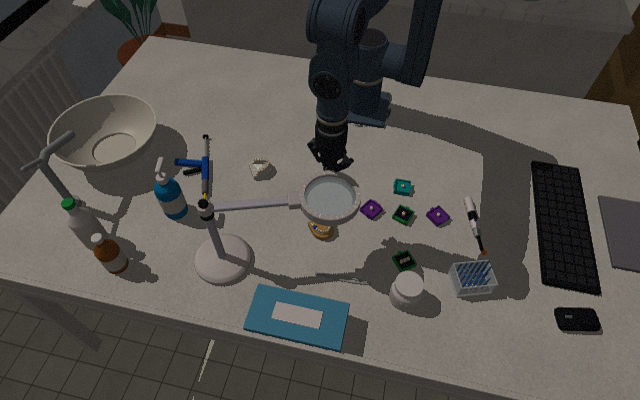

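The head is moving: its ring centre in the scene view went from (326,178) to (331,197). I'll keep following the arc.

Call:
{"op": "drive_tool", "data": {
  "motion": [
    [[0.01, 0, 0.016, 0], [0.0105, 0, 0.0155, 0], [0.0115, 0, 0.015, 0], [0.0125, 0, 0.014, 0], [0.013, 0, 0.0135, 0], [0.014, 0, 0.0125, 0], [0.009, 0, 0.008, 0]]
  ]
}}

```text
clock: 4.18
ee_pos: [0.6665, 0.0469, 0.2273]
orientation: [-0.689, 0.697, -0.141, 0.139]
contact_force: [-0.3, -1.1, 1.4]
grip_width: 0.0001
```

```bash
python3 - <<'E'
from h import *
d=grab('scene','scene3'); s=d['state']
np.set_printoptions(precision=4,suppress=True)
print(s['ee_pos'],s['qpos'],s['contact_force'],s['clock'])
grab('top','top3')
E
```

```text
[0.6665 0.0469 0.2273] [-0.0244  0.4525  0.5728  1.6962 -0.0117  0.3744] [-0.2971 -1.0684  1.3945] 4.175
```

View pics/scene3.png

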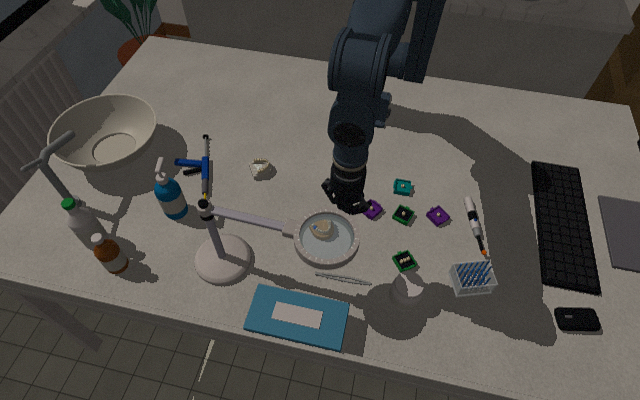

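View pics/top3.png

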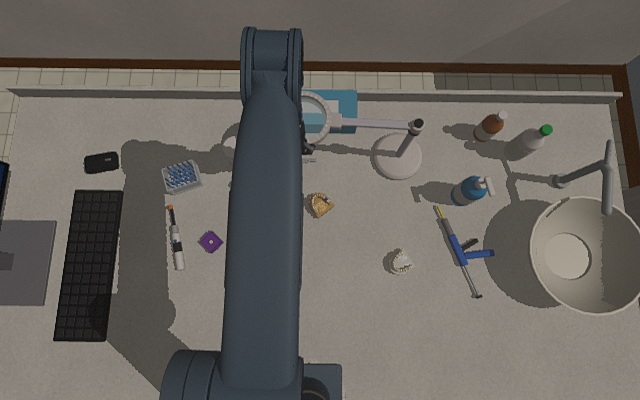

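Call:
{"op": "drive_tool", "data": {
  "motion": [
    [[-0.018, 0, -0.004, 0], [-0.03, 0, 0.003, 0], [-0.033, 0, 0.01, 0], [-0.033, 0, 0.012, 0], [-0.033, 0, 0.012, 0], [-0.033, 0, 0.012, 0], [-0.033, 0, 0.012, 0], [-0.02, 0, 0.008, 0], [0, 0, 0, 0]]
  ]
}}

```text
clock: 5.4
ee_pos: [0.4672, 0.2023, 0.2233]
orientation: [-0.689, 0.697, -0.143, 0.137]
contact_force: [0.3, 0.4, 0.9]
grip_width: 0.0003
```

```bash
python3 - <<'E'
from h import *
d=grab('wrist','wrist4'); s=d['state']
np.set_printoptions(precision=4,suppress=True)
print(s['ee_pos'],s['qpos'],s['contact_force'],s['clock'])
grab('scene','scene4'); grab('top','top4')
E
```

```text
[0.4672 0.2023 0.2233] [ 0.2804  0.0201  0.0544  1.6184 -0.0055  0.6791] [0.3415 0.3751 0.9152] 5.4
```

View pics/wrist4.png

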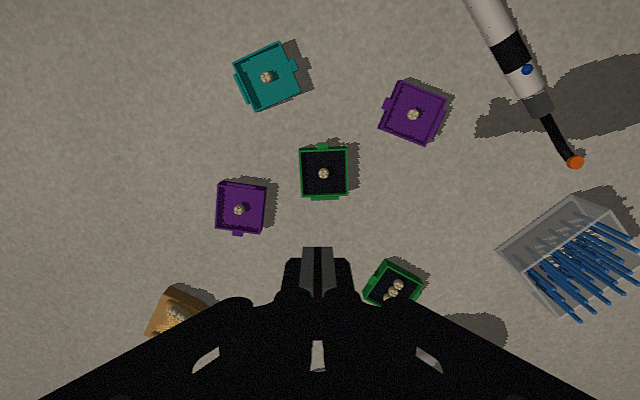

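View pics/top4.png

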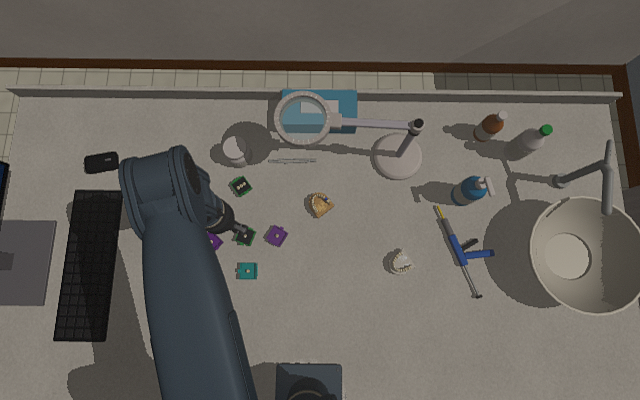

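View pics/scene4.png

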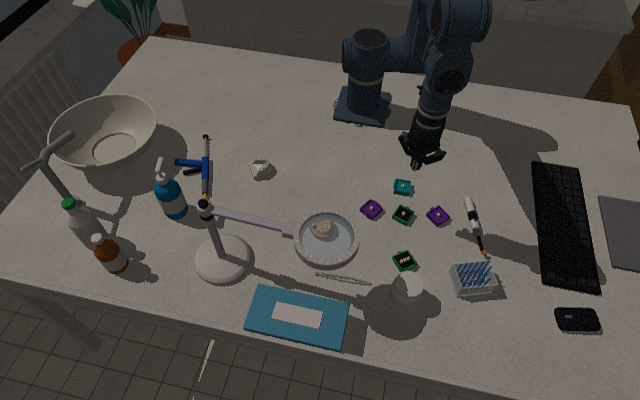

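The head now sits clear of the cast in the top view: ring at (303,119), cast at (319,206). The wrist view has the crown at (323,173). I'll work out the lens-to-cast distance and refine the targets.

```bash
python3 - <<'E'
from h import *
np.set_printoptions(precision=4,suppress=True)
w=load('wrist4');t=load('top4');s=load('scene4')
print('lens',px2w(t,(302.5,118.5),.266),px2w(s,(327,238),.266))
print('crown',px2w(w,(323.5,173),.020))
def cen(d,roi,f,z):
    x0,y0,x1,y1=roi; h=cv2.cvtColor(d['img'],cv2.COLOR_RGB2HSV)[y0:y1,x0:x1].astype(int)
    ys,xs=np.nonzero(f(h)); c=np.array([xs.mean()+x0,ys.mean()+y0]); print(len(xs),c,px2w(d,c,z))
cen(w,(314,163,334,183),lambda h:h[...,2]>100,.018)
w1=load('wrist1'); cen(w1,(400,243,422,263),lambda h:(abs(h[...,0]-115)<15)&(h[...,1]>150),.028)
cen(t,(310,190,335,220),lambda h:(abs(h[...,0]-115)<15)&(h[...,1]>140),.028)
cen(load('scene0'),(305,215,330,240),lambda h:(abs(h[...,0]-115)<15)&(h[...,1]>140),.028)
crop(t,290,180,350,230,12,'t4c')
crop(w1,380,180,470,270,7,'w1c')
E
```

```text
lens [0.7474 0.0209 0.266 ] [0.7605 0.0272 0.266 ]
crown [0.469  0.2053 0.02  ]
67 [322.7164 173.3284] [0.4694 0.2042 0.018 ]
57 [410.7193 252.    ] [ 0.5866 -0.0445  0.028 ]
4 [325.5 198.5] [ 0.5874 -0.0453  0.028 ]
7 [314.2857 227.    ] [ 0.5886 -0.0439  0.028 ]
```

View pics/t4c.png

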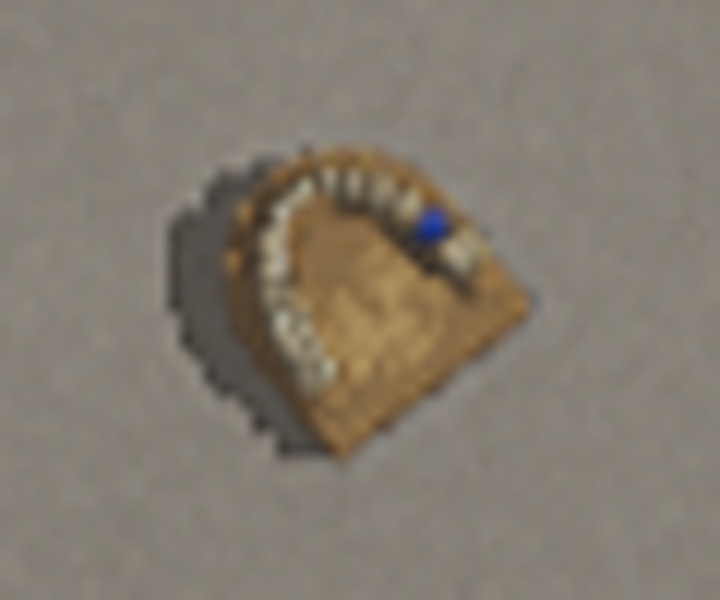

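View pics/w1c.png

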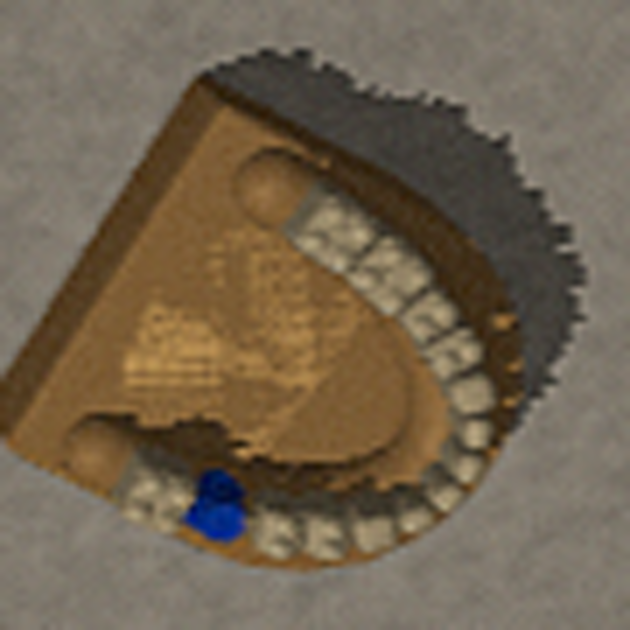

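```bash
python3 - <<'E'
from h import *
np.set_printoptions(precision=4,suppress=True)
w1=load('wrist1');t=load('top4')
v=lambda c,k,o:((c[0]+.5)/k-.5+o[0],(c[1]+.5)/k-.5+o[1])
print('stump top w1',px2w(w1,v((216,519),7,(380,180)),.032),'top cam',px2w(t,v((432,226),12,(290,180)),.030))
crop(load('wrist4'),290,130,360,210,8,'w4c')
E
```

```text
stump top w1 [ 0.5862 -0.0458  0.032 ] top cam [ 0.5874 -0.0454  0.03  ]
```

View pics/w4c.png

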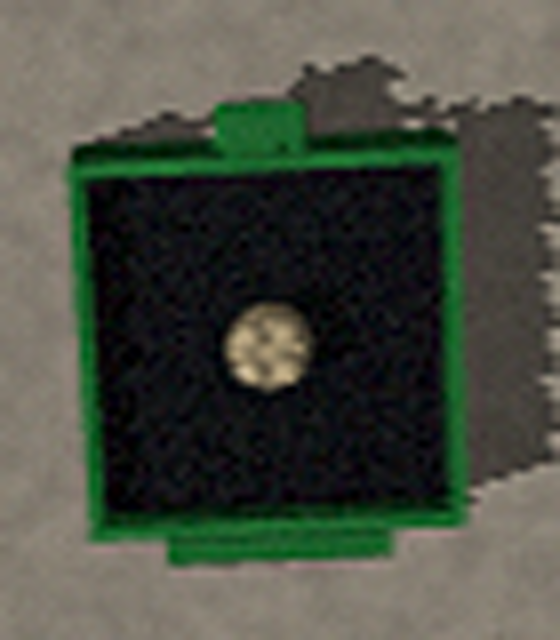

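The crop shows a single crown in green with black foam, at about (0.469,0.204). I'll descend over it.

Call:
{"op": "drive_tool", "data": {
  "motion": [
    [[0.0005, 0.015, 0.001, 0], [0.0005, 0.025, 0.0015, 0], [0, 0.03, 0, 0], [0, 0.03, 0, 0], [0, 0.025, 0, 0], [0, 0.018, 0, 0], [0, 0.01, 0, 0], [0, 0, 0, 0]]
  ]
}}

```text
clock: 6.55
ee_pos: [0.47, 0.1957, 0.0564]
orientation: [-0.687, 0.698, -0.15, 0.139]
contact_force: [0.2, 0.2, 0.6]
grip_width: -0.0
```

```bash
cat > m.py <<'E'
from h import *
import sys
from scipy.spatial.transform import Rotation as Ro
np.set_printoptions(precision=4,suppress=True)
s=status.observe();q=s['orientation'];R=Ro.from_quat([q[1],q[2],q[3],q[0]]).as_matrix()
p=np.array(s['ee_pos']);g=p-.019*R[:,1];T=np.array(eval(sys.argv[1]))
print('tcp',p,'grasp',g,'yaxis',R[:,1],'F',s['contact_force'],s['clock'])
print('tool shift to bring mean of tcp/grasp xy over target',R.T@(T-np.r_[g[:2],p[2]]))
E
python3 m.py '[.469,.204,.037]'
```

```text
tcp [0.47   0.1957 0.0564] grasp [0.4703 0.1959 0.0754] yaxis [-0.0179 -0.0124 -0.9998] F [0.1974 0.1646 0.6132] 6.55
tool shift to bring mean of tcp/grasp xy over target [-0.0043  0.0193  0.0073]
```

Call:
{"op": "drive_tool", "data": {
  "motion": [
    [[-0.0022, 0.0, 0.004, 0], [-0.0022, 0.006, 0.004, 0], [0, 0.007, 0, 0], [0, 0.005, 0, 0], [0, 0, 0, 0]]
  ]
}}

```text
clock: 7.18
ee_pos: [0.471, 0.2059, 0.0395]
orientation: [-0.687, 0.697, -0.148, 0.14]
contact_force: [-0.8, 0.4, 1.0]
grip_width: 0.0001
```

```bash
python3 m.py '[.469,.204,.037]'
```

```text
tcp [0.471  0.2059 0.0395] grasp [0.4712 0.2061 0.0585] yaxis [-0.0133 -0.0109 -0.9999] F [-0.8051  0.3504  0.971 ] 7.175
tool shift to bring mean of tcp/grasp xy over target [-0.0011  0.0026 -0.0028]
```

Call:
{"op": "drive_tool", "data": {
  "motion": [
    [[-0.001, 0.002, -0.0025, 0], [0, 0, 0, 0], [0, 0, 0, 0], [0, 0, 0, 0], [0, 0, 0, 0], [0, 0, 0, 0], [0, 0, 0, 0], [0, 0, 0, 0], [0, 0, 0, 0], [0, 0, 0, 0]]
  ]
}}

```text
clock: 8.43
ee_pos: [0.4694, 0.2039, 0.0381]
orientation: [-0.688, 0.697, -0.148, 0.141]
contact_force: [-0.0, -0.5, -0.4]
grip_width: 0.0002
```

```bash
python3 m.py '[.469,.204,.037]'; python3 -c "
from h import *
grab('wrist','wrist5');d=grab('scene','scene5');crop(d,360,120,460,260,4,'s5c')"
```

```text
tcp [0.4694 0.2039 0.0381] grasp [0.4696 0.2041 0.0571] yaxis [-0.0121 -0.0106 -0.9999] F [-0.0075 -0.5104 -0.3661] 8.425
tool shift to bring mean of tcp/grasp xy over target [-0.0005  0.0011 -0.0003]
```

View pics/wrist5.png

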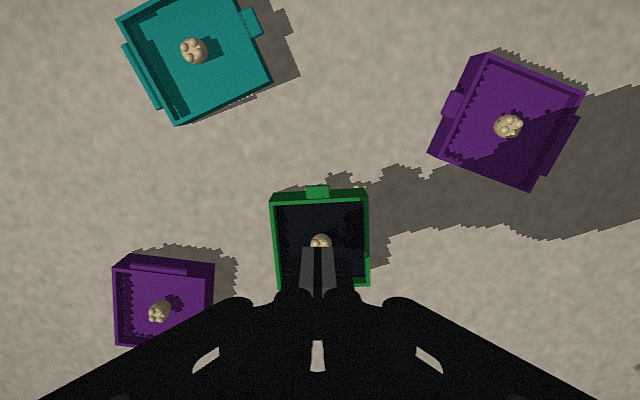

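View pics/s5c.png

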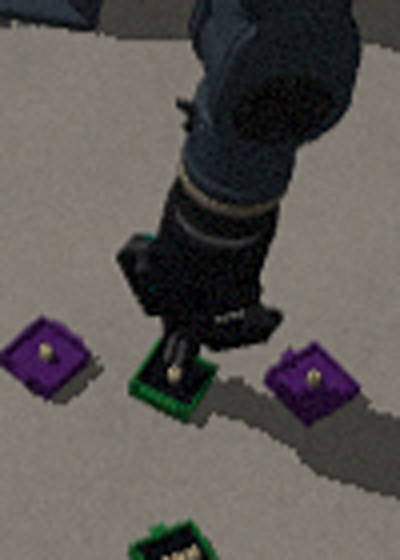

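The fingertips are 17 mm straight above the crown, at wrist pixel (320,242). I'll hold there and then go up.

Call:
{"op": "drive_tool", "data": {
  "motion": [
    [[0, 0, 0, 0], [0, 0, 0, 0], [0, 0, 0, 0], [0, 0, 0, 0], [0, 0, 0, 0], [0, 0, 0, 0], [0, 0, 0, 0], [0, 0, 0, 0], [0, 0, 0, 0], [0, 0, 0, 0], [0, 0, 0, 0], [0, 0, 0, 0]]
  ]
}}

```text
clock: 10.02
ee_pos: [0.4694, 0.2038, 0.0381]
orientation: [-0.688, 0.697, -0.148, 0.141]
contact_force: [-0.0, -0.4, 1.0]
grip_width: -0.0
```

```bash
python3 m.py '[.5868,-.0452,.12]'; python3 - <<'E'
from h import *
w=load('wrist5');print(w2px(w,w['state']['ee_pos']))
E
```

```text
tcp [0.4694 0.2038 0.0381] grasp [0.4696 0.204  0.0571] yaxis [-0.0121 -0.0106 -0.9999] F [-0.0153 -0.4274  1.0405] 10.025
tool shift to bring mean of tcp/grasp xy over target [ 0.2065 -0.0807 -0.1828]
[318.28499647 264.14437801]
```

Call:
{"op": "drive_tool", "data": {
  "motion": [
    [[0, -0.02, 0, 0], [0, -0.03, 0, 0], [0.005, -0.03, -0.004, 0], [0.02, 0, -0.018, 0], [0.03, 0, -0.027, 0], [0.03, 0, -0.027, 0], [0.03, 0, -0.027, 0], [0.03, 0, -0.027, 0], [0.03, 0, -0.025, 0], [0.02, 0, -0.017, 0], [0.007, 0, -0.007, 0], [0, 0, 0, 0]]
  ]
}}

```text
clock: 11.52
ee_pos: [0.5877, -0.0466, 0.1217]
orientation: [-0.688, 0.697, -0.147, 0.14]
contact_force: [0.5, -0.3, -0.2]
grip_width: 0.0
```

```bash
python3 m.py '[.5868,-.0452,.12]'; python3 -c "
from h import *
grab('wrist','wrist6')"
```

```text
tcp [ 0.5877 -0.0466  0.1217] grasp [ 0.5879 -0.0464  0.1407] yaxis [-0.0112 -0.0098 -0.9999] F [ 0.5448 -0.285  -0.1896] 11.525
tool shift to bring mean of tcp/grasp xy over target [-0.0015  0.0017  0.0007]
```

View pics/wrist6.png

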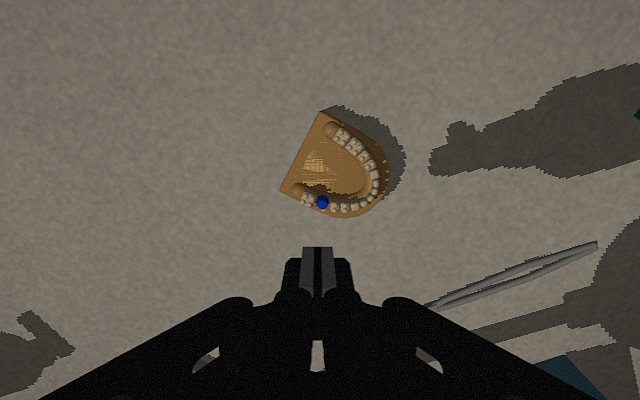

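```bash
python3 - <<'E'
from h import *
np.set_printoptions(precision=4,suppress=True)
w=load('wrist6');crop(w,290,170,350,230,10,'w6c')
h=cv2.cvtColor(w['img'],cv2.COLOR_RGB2HSV)[190:215,310:335].astype(int)
ys,xs=np.nonzero((abs(h[...,0]-115)<15)&(h[...,1]>150));c=(xs.mean()+310,ys.mean()+190);print(len(xs),c,px2w(w,c,.028))
E
```

```text
132 (np.float64(321.9318181818182), np.float64(201.4469696969697)) [ 0.5867 -0.0444  0.028 ]
```

View pics/w6c.png

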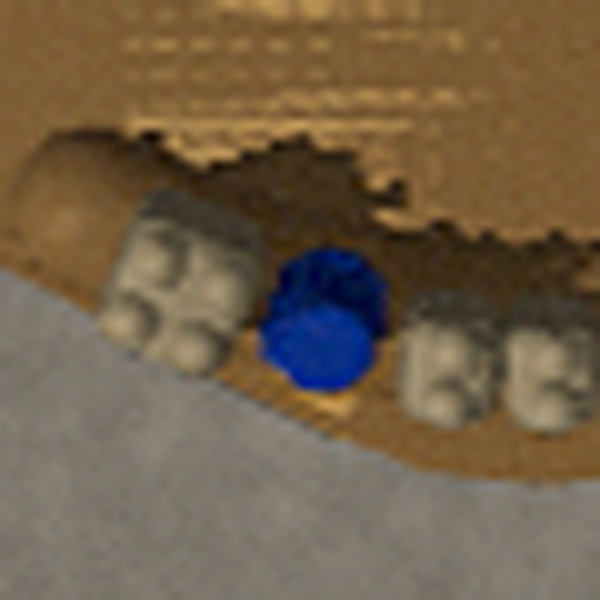

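```bash
python3 - <<'E'
from h import *
np.set_printoptions(precision=4,suppress=True)
w=load('wrist6');print(px2w(w,(290+322.5/10-.5,170+346.5/10-.5),.032))
E
python3 m.py '[.5866,-.0455,.048]'
```

```text
[ 0.5874 -0.0448  0.032 ]
tcp [ 0.5876 -0.0461  0.1218] grasp [ 0.5878 -0.046   0.1408] yaxis [-0.0112 -0.0098 -0.9999] F [ 0.2019 -0.0579 -0.0813] 11.575
tool shift to bring mean of tcp/grasp xy over target [-0.0008  0.0738  0.001 ]
```

The stump-top estimates agree at (0.587,-0.045). I'll descend in two stages.

Call:
{"op": "drive_tool", "data": {
  "motion": [
    [[0, 0.008, 0.0005, 0], [0, 0.014, 0.0005, 0], [0, 0.014, 0, 0], [0, 0.009, 0, 0], [0, 0.004, 0, 0], [0, 0, 0, 0]]
  ]
}}

```text
clock: 12.32
ee_pos: [0.5849, -0.0419, 0.0677]
orientation: [-0.689, 0.697, -0.146, 0.137]
contact_force: [-0.5, 0.5, 1.4]
grip_width: -0.0001
```

```bash
python3 m.py '[.587,-.0452,.048]'
```

```text
tcp [ 0.5849 -0.0419  0.0677] grasp [ 0.5852 -0.0418  0.0867] yaxis [-0.0151 -0.0083 -0.9999] F [-0.5027  0.5086  1.3675] 12.325
tool shift to bring mean of tcp/grasp xy over target [ 0.0032  0.0197 -0.0022]
```

Call:
{"op": "drive_tool", "data": {
  "motion": [
    [[0.0032, 0.003, -0.0022, 0], [0, 0.005, 0, 0], [0, 0.005, 0, 0], [0, 0.004, 0, 0], [0, 0, 0, 0]]
  ]
}}

```text
clock: 12.95
ee_pos: [0.5879, -0.0461, 0.0507]
orientation: [-0.689, 0.697, -0.146, 0.138]
contact_force: [-0.1, 0.4, -0.0]
grip_width: 0.0004
```

```bash
python3 m.py '[.587,-.0452,.048]'
```

```text
tcp [ 0.5879 -0.0461  0.0507] grasp [ 0.5882 -0.046   0.0697] yaxis [-0.0127 -0.0088 -0.9999] F [-0.1122  0.391  -0.0488] 12.95
tool shift to bring mean of tcp/grasp xy over target [-0.0013  0.0027  0.0003]
```

Call:
{"op": "drive_tool", "data": {
  "motion": [
    [[-0.0012, 0.003, 0.0003, 0], [0, 0, 0, 0], [0, 0, 0, 0], [0, 0, 0, 0], [0, 0, 0, 0], [0, 0, 0, 0], [0, 0, 0, 0], [0, 0, 0, 0], [0, 0, 0, 0], [0, 0, 0, 0], [0, 0, 0, 0], [0, 0, 0, 0]]
  ]
}}

```text
clock: 14.45
ee_pos: [0.5873, -0.0453, 0.0482]
orientation: [-0.689, 0.697, -0.145, 0.138]
contact_force: [-0.1, -0.6, -0.2]
grip_width: -0.0002
```

```bash
python3 m.py '[.587,-.0452,.048]'; python3 -c "
from h import *
grab('wrist','wrist7');d=grab('scene','scene7');grab('top','top7')"
```

```text
tcp [ 0.5873 -0.0453  0.0482] grasp [ 0.5875 -0.0452  0.0672] yaxis [-0.0116 -0.009  -0.9999] F [-0.1159 -0.6358 -0.2137] 14.45
tool shift to bring mean of tcp/grasp xy over target [-0.0004  0.0002 -0.0002]
```

View pics/wrist7.png

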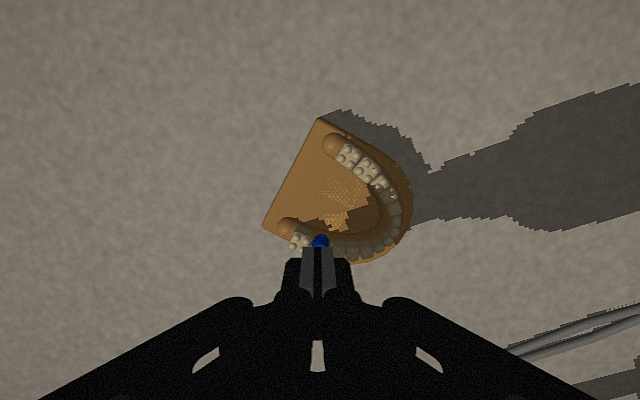

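View pics/scene7.png

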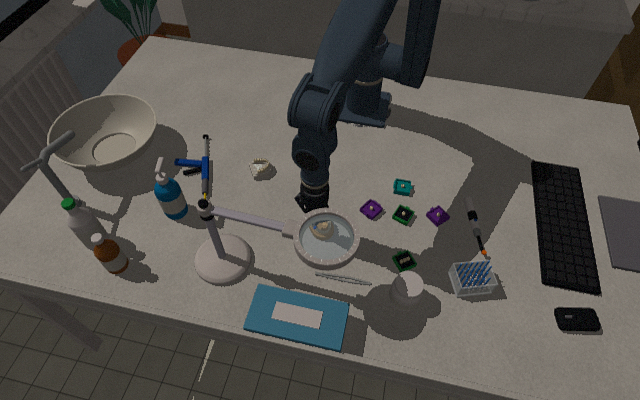

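View pics/top7.png

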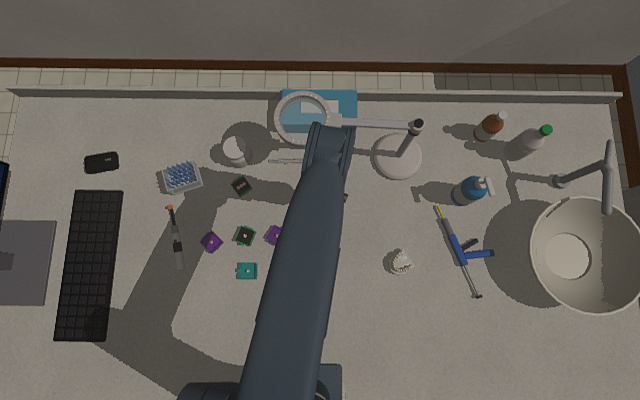

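The fingertips are 16 mm above the stump, at wrist pixel (321,241), and the lens hasn't moved: scene (327,238), top (303,119). I'll hold a little longer, then hand in.

Call:
{"op": "drive_tool", "data": {
  "motion": [
    [[0, 0, 0, 0], [0, 0, 0, 0], [0, 0, 0, 0], [0, 0, 0, 0], [0, 0, 0, 0], [0, 0, 0, 0], [0, 0, 0, 0], [0, 0, 0, 0], [0, 0, 0, 0], [0, 0, 0, 0], [0, 0, 0, 0], [0, 0, 0, 0]]
  ]
}}

```text
clock: 16.1
ee_pos: [0.5873, -0.0453, 0.0482]
orientation: [-0.689, 0.697, -0.145, 0.138]
contact_force: [0.9, 0.1, 0.6]
grip_width: 0.0001
```

```bash
python3 m.py '[.587,-.0452,.048]'; python3 -c "
from h import *
print(ticket.hand_in())"
```

```text
tcp [ 0.5873 -0.0453  0.0482] grasp [ 0.5875 -0.0452  0.0672] yaxis [-0.0115 -0.009  -0.9999] F [0.8582 0.1015 0.5707] 16.1
tool shift to bring mean of tcp/grasp xy over target [-0.0005  0.0002 -0.0002]
the job is handed in; nothing more can be done
None
```

The job is handed in, at 16.1 s of the 58 s allowed; it reports no verdict.

- **Magnifier:** I pushed the head away from the robot with the shut fingers. Its centre ended about 0.18 m from the cast's, seen from above, where 0.105 m is needed. It stayed there after I backed off.
- **Crown:** I held the fingertips about 17 mm above the single crown in the green box for about 2.5 s.
- **Stump:** The fingertips were held about 16 mm above the blue stump for about 3 s and were still there at hand-in. The grasp point was about 0.5 mm off sideways and 35 mm above the stump.

**Checks:** The tool force stayed at noise level, about 1.5 N or less, in every reading. In the last pictures nothing but the magnifier appeared to have moved. The cast was hidden behind the arm in the last top view, so I saw it there only by the wrist camera and through the lens.

**Disagreements:** The camera estimates differed by 1–2 mm for the stump and up to 3 mm for the crown. They differed by about 13 mm for the lens, which is well inside its margin. On both descents the tool drifted sideways by up to 8 mm, which I corrected before holding.

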